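Turn the seal over in the spring clip and set it in the stamping guide

TASK

The tall square seal stands in the rack with its inked, carved face up. Turn it over: press it level and fully home into the spring clip, roughly centred, let go, take it again by its other end from the opposite side, and stand it upright, carved face down, on the sheet in the inner corner of the L-shaped guide, square to the guide and no more than 10 mm from either arm; then let go. Never lay the seal down flat anywhere else or drop it, and leave everything else where it is.

Things in the scene. Friction and masses are not known exactly. Their poses are not given: they have to be found in the camera images.
- seal: the seal to turn over: the only tall square stone column, 24 x 24 x 120 mm, 0.12 to 0.24 kg; it stands carved face up in one of the rack's three pockets (which one varies). Origin at the centre of its back end, the lower end at the start, which is stepped in by 2 mm all round over its last 6 mm; z runs along its length to the carved face, x and y are square to its sides
- seal_face (a point): centre of the seal's carved face, 120 mm along its z from its origin; flat, with red-brown carved lines
- seal_mid (a point): middle of the seal, 60 mm along its z from its origin; also its centre of mass
- rack: fixed wooden block 56 x 156 x 22 mm with three square pockets 28 mm wide and 12 mm deep (their floor 10 mm above the table), at -50, 0 and +50 mm along its y; origin at the centre of its underside, z up. The seals stand in it square to it to within 0.04 rad
- clip: fixed steel spring clip: base plate 90 x 75 x 10 mm, a post 22 mm long along y with its top at 66 mm, and two upright sprung jaws beside it, open at the top. Origin at the centre of the plate's underside, z up. It holds the seal level along its own y, between jaws that swing along its x. Pressed straight down the seal needs about 4 to 10 N to go in; it is pulled straight up to come out
- jaw_a (a joint): swing of the clip's jaw on its +x side (the other is its mirror image): -0.05 rad empty, 0 when the seal is held, positive as it opens, about a hinge 44 mm above the table. Blade 24 mm long along y; empty, the jaws are about 20 mm apart; straight-sided up to 90 mm above the table, then flared outwards at 20 degrees up to 110 mm; each pinches the seal with about 5 N
- clip_seat (a point): where the axis of a seal pressed fully home in the clip lies, midway between the jaws and along them, 78 mm above the table; the seal then rests on the post's top at 66 mm; axes as the clip's
- sheet: fixed grey stamping mat 170 x 150 x 3 mm with a white sheet of 150 x 130 mm on it (top 4 mm above the table) and a fixed wooden L-shaped stamping guide on the sheet, its arms 12 mm wide and standing 12 mm above the sheet; origin at the centre of the mat's underside, z up
- corner (a point): inner corner of the L guide, at the sheet's surface, axes as the sheet's; one arm runs from it 66 mm along +y (lying at x from -12 to 0 mm), the other 60 mm along +x (lying at y from -12 to 0 mm), so a seal set square in the corner has its face's centre at x and y of 12 mm or a little more
- round_seal: another seal, a round stone column 24 mm in diameter and 80 mm tall, standing in a rack pocket; origin at its underside; leave it alone
- short_seal: another seal, a square stone column 24 x 24 mm, only 60 mm tall, standing in a rack pocket; origin at its underside; leave it alone
- ink_bottle: black ink bottle with red cap, 54 mm in diameter, 150 mm tall, loose, standing beyond the rack; origin at its underside; leave it alone
- brush_pot: ceramic pot, 68 mm in diameter and 70 mm tall, loose, beyond the clip, with short brush handles in it that rise to 145 mm and stay within 45 mm of its axis; origin at its underside; leave it alone
- paste_jar: low lidded jar, 64 mm in diameter, 38 mm tall, loose, on the robot's side of the clip; origin at its underside; leave it alone
- paperweight: brass bar 24 x 120 x 18 mm lying along its y on the sheet; origin at the centre of its underside; leave it alone
- ink_stone: dark open stone dish 70 x 110 x 20 mm beyond the sheet; origin at the centre of its underside; leave it alone
- water_dropper: small white ceramic dropper, 54 mm in diameter, 42 mm tall, on the robot's side of the sheet; origin at its underside; leave it alone
- ink_stick: black stick 22 x 75 x 12 mm lying on the table on the robot's side of the rack; origin at the centre of its underside; leave it alone

How it is judged (in metres and radians):
On the way:
1. the seal lies level in the spring clip, pressed home (within 5 mm in height and sideways, within 20 mm of centred), and the fingers have let go of it (x of seal_mid in the frame of clip_seat between -0.005 and 0.005 m and y of seal_mid in the frame of clip_seat between -0.02 and 0.02 m and z of seal_mid in the frame of clip_seat between -0.005 and 0.005 m and angle between the z axis of seal and the y axis of clip, either way round below 0.12 rad and contact force between the fingers and seal below 0.05 N), for 0.2 s.
At the end, for the whole second after the job is handed in: the seal stands still, released and upright (its back end more than 118.5 mm above the sheet), carved face down flat on the sheet (within 3 mm), in the corner of the L guide: face centre 9 to 23.5 mm from the inner face of each arm (gap up to about 10 mm), square to the guide within 0.17 rad (x of seal_face in the frame of corner between 0.009 and 0.0235 m and y of seal_face in the frame of corner between 0.009 and 0.0235 m and z of seal_face in the frame of corner between -0.003 and 0.003 m and z of seal in the frame of corner above 0.1185 m and (angle between the x axis of seal and the x axis of sheet, either way round below 0.17 rad or angle between the x axis of seal and the y axis of sheet, either way round below 0.17 rad) and linear speed of seal below 0.02 m/s and contact force between the fingers and seal below 0.05 N); the robot touches nothing.
It fails at once if the seal is laid down or dropped (its middle below 40 mm above the table) (height (world z) of seal_mid below 0.04 m).
It fails at once if a bystander is moved more than 20 mm (distance of any of round_seal, short_seal, ink_bottle, brush_pot, paste_jar, paperweight, ink_stone, water_dropper, ink_stick from where it was at the start of the episode above 0.02 m).
It also fails if it takes over 64 s, if anything falls off the work surface, if the arm or the gripper's body presses on something with over 40 N, if the wrist force passes 120 N, or if a joint passes its speed limit or range.

ROBOT

A 6-joint arm with a two-finger parallel gripper is mounted at the origin on the work surface. World frame = base frame: x ahead of the robot, y to its left, z up, the work surface at z = 0. Lengths are in m, angles in degrees, forces in N, time in s.
With the tool pointing down it reaches from about 0.35 to 0.95 m from the base axis. Payload 17.4 kg.
Tool frame: the origin (TCP) lies midway between the tips of the shut fingers; the grasp point (between the pads) lies 19 mm behind it (arm.pinch_z is the distance from the TCP to the grasp point, in m); z points along the fingers, x is the direction in which the jaws open and shut, and the axes are right-handed (so a half turn about z gives the same grasp; the last joint's range is limited). The gripper opens to 93 mm and grips with 3 to 60 N. Pads are 15 mm wide; open, the fingers measure 128 mm over their backs; the gripper's body (75 mm by 188 mm) begins 65 mm behind the grasp point.
Start: joints at [-66.108, 6.646, 82.598, -0, 90.757, -2.166], TCP at [0.297, -0.606, 0.219] pointing down, gripper open.
Joint ranges: [-162.19, 162.19], [-47.58, 125.68], [4.15, 143.07], [-65.23, 245.23], [0.69, 171.88], [-170.13, 170.13]. Speed limits (degrees/s): [108.29, 108.29, 127.2, 180, 180, 180].

INTERFACE

Orientations are given as [roll, pitch, yaw] about the fixed x, y, z axes, in that order (R = Rz(yaw) Ry(pitch) Rx(roll)).
In Python, from workcell import arm gives the robot as it stands.
- The arm moves only by the tool jog_arm, never from a script. Its argument "rows" is a list of rows, each a list of 2 entries, a list of its own where there are three numbers: the shift along the tool's x, y, z in cm, then the turn about the tool's z in degrees. A call has 1 to 5 rows; each row is the pose to reach, as a shift and turn from the pose commanded when the call began, along the tool's axes at that moment; what a row does not reach only later rows make up. A row lasts 1/10 s, in which the tool goes at most 50 mm and 8.59 degrees, less where a joint would pass 70% of its speed; a pose out of reach is approached as far as the arm can. A call with a gripper value outside its range is refused whole. "jaw" is the finger opening in cm, from 0 to 9.3, set as the call begins (left out, the last holds). The fingers move at their own pace and stop on an object; the grip force is fixed at half the most. Time passes only in rows, so rows that repeat a pose let the fingers close. It gives the time, the measured TCP pose, the force and the opening at its end, in the units of the state.
- arm.get_obs(): the state, without advancing time (a new reading comes with each control period).
- arm.get_image(name): name is "scene" or "top"; returns the picture (384x512x3 uint8, red, green, blue); there is no depth.
- arm.calibration(name): a dict with "K" (3x3 intrinsics, pixels), "camera_from_world" (4x4, takes a point from world to camera coordinates). Camera axes: x right, y up, looking along -z (the intrinsics and any distortion apply to the point x, -y, -z); pixel columns grow to the right and rows downward; lengths in m; the calibration is good to about 2 mm. A picture is of the moment at which its call begins. calibration takes no time and is no camera call.
- arm.job_done(): hands the job in, once; it reports no verdict.
The state is a dict: "t": time; "q": joint angles; "joint_vel": joint speeds; "effort": joint torques, N m; "tcp_pos": TCP position; "orientation": TCP orientation; "contact_force": force on the tool from outside, world axes, zero at the start; "wrist_torque": the same for the moment, N m; "finger_gap": finger opening in m.
Only numpy, scipy, OpenCV 4.12 (cv2) and the standard library are available. Lean on these libraries where they do the work, as an engineer would, in place of code of your own. Each camera call takes 0.05 s, during which the arm holds its last target. There are 200 camera calls.

## Working session

There is one attempt and no reset: what is moved stays moved. The work goes in short steps, Python scripts to look and compute and a tool call to move; the robot and the scene stay as the last step left them, time stands still between calls to the robot, and variables do not carry over. Pictures are saved under pics/ and viewed, about 8 in all and at most 12, crops included, and the job is handed in when it is done.

Besides the shell and the picture viewer there is one more tool, called after "Request:" by a JSON object that holds its "name" and its "arguments", one argument or row to a line. jog_arm: Moves the arm, as the interface text tells. Its arguments: {"type":"object","properties":{"rows":{"type":"array","items":{"type":"array"}},"jaw":{"type":"number"}},"required":["rows"]}

```bash
ls; mkdir -p pics
python3 - <<'E'
from workcell import arm
import cv2,numpy as np
o=arm.get_obs();print(o)
for n in("scene","top"):
    c=arm.calibration(n);print(n,np.round(c["K"],1).tolist(),np.round(c["camera_from_world"],4).tolist(),[k for k in c])
    cv2.imwrite(f"pics/{n}0.png",cv2.resize(arm.get_image(n)[:,:,::-1],(800,600),interpolation=cv2.INTER_CUBIC))
print(arm.pinch_z)
E
```

```text
pics
{'t': 0.0, 'q': array([-6.61074224e+01,  6.67324917e+00,  8.26353747e+01,  1.17400604e-03,
        9.07543510e+01, -2.16649443e+00]), 'joint_vel': array([0.10574848, 0.03104756, 0.1212337 , 0.00788798, 0.05015665,
       0.05518487]), 'effort': array([-6.15719437e-04, -7.21256876e+01, -6.22613239e+01,  7.79633503e-02,
        2.37287348e-02, -1.06155310e-04]), 'tcp_pos': array([ 0.29643775, -0.60620917,  0.2179195 ]), 'orientation': array([-1.79996446e+02,  6.28855344e-02, -6.39409112e+01]), 'contact_force': array([-0.59533588, -0.48657062, -0.91655564]), 'wrist_torque': array([ 0.0694712 , -0.01060731, -0.05405586]), 'finger_gap': 0.09313447503420916}
scene [[433.1, 0.0, 259.6], [0.0, 433.1, 192.0], [0.0, 0.0, 1.0]] [[0.4516, 0.8922, 0.0058, -0.2464], [-0.6372, 0.3179, 0.7021, 0.2825], [0.6246, -0.3207, 0.7121, -1.4548], [0.0, 0.0, 0.0, 1.0]] ['K', 'camera_from_world']
top [[381.8, 0.0, 256.2], [0.0, 381.8, 193.2], [0.0, 0.0, 1.0]] [[-0.0246, -0.9996, 0.0131, -0.0032], [0.996, -0.0234, 0.0865, -0.5543], [-0.0862, 0.0152, 0.9962, -0.8945], [0.0, 0.0, 0.0, 1.0]] ['K', 'camera_from_world']
0.0188
```

View pics/scene0.png

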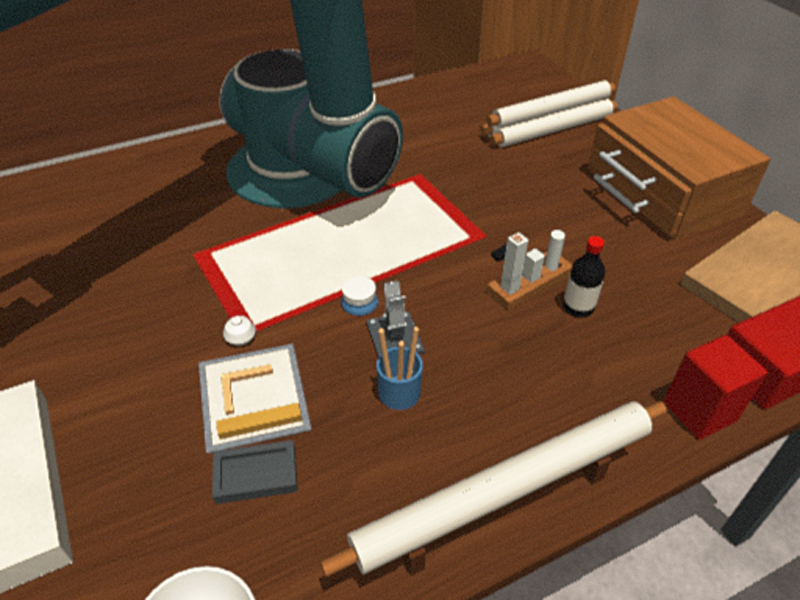

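View pics/top0.png

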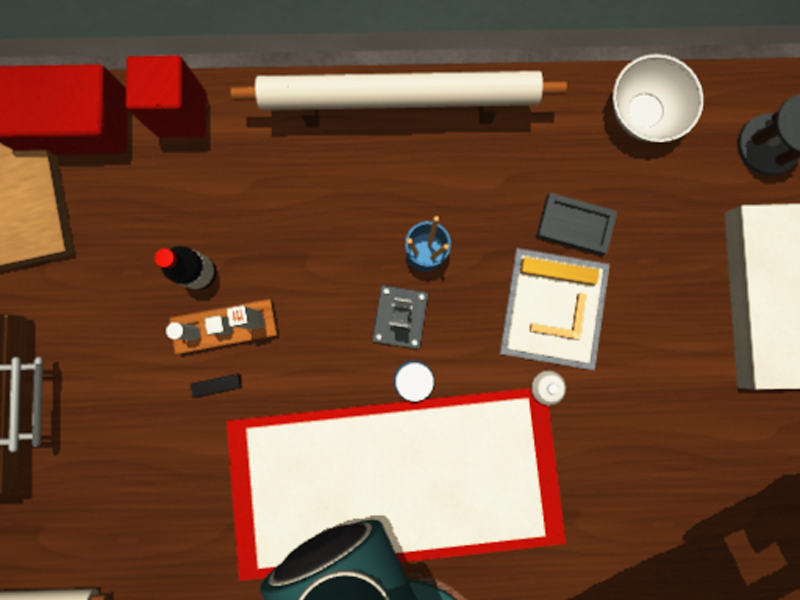

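The tall seal is in the rack's right-hand pocket (top view about (237,317)). The clip is at (400,317), the brush pot at (428,245) and the L guide at (560,315). The jog only allows yaw, so I'll pivot the seal in the grip against the clip. Next I'll zoom in to measure.

```bash
cat > h.py <<'E'
from workcell import arm
import cv2,numpy as np
def proj(n,P):
    c=arm.calibration(n);T=c["camera_from_world"];p=np.atleast_2d(P)@T[:3,:3].T+T[:3,3]
    p=p*[1,-1,-1];q=p@np.array(c["K"]).T;return q[:,:2]/q[:,2:]
def back(n,u,v,z):
    c=arm.calibration(n);T=c["camera_from_world"];d=np.linalg.inv(c["K"])@[u,v,1]*[1,-1,-1]
    R=T[:3,:3];o=-R.T@T[:3,3];d=R.T@d;return o+d*(z-o[2])/d[2]
def panel(img,box,s):
    x0,y0,x1,y1=box;im=cv2.resize(np.ascontiguousarray(img[y0:y1,x0:x1,::-1]),None,fx=s,fy=s,interpolation=cv2.INTER_CUBIC)
    for x in range(x0-x0%10+10,x1,10):
        X=int((x-x0+.5)*s);cv2.line(im,(X,0),(X,5),(0,255,0),1);cv2.putText(im,str(x),(X-9,15),0,.33,(0,255,0),1)
    for y in range(y0-y0%10+10,y1,10):
        Y=int((y-y0+.5)*s);cv2.line(im,(0,Y),(5,Y),(0,255,0),1);cv2.putText(im,str(y),(7,Y+4),0,.33,(0,255,0),1)
    return im
def montage(name,ps,cols=2):
    w=max(p.shape[1] for p in ps);h=max(p.shape[0] for p in ps)
    ps=[cv2.copyMakeBorder(p,0,h-p.shape[0],0,w-p.shape[1],0) for p in ps]
    while len(ps)%cols: ps.append(ps[0]*0)
    im=np.vstack([np.hstack(ps[i:i+cols]) for i in range(0,len(ps),cols)]);print(im.shape);cv2.imwrite(name,im)
E
python3 - <<'E'
from h import *
t=arm.get_image("top")
montage("pics/m1.png",[panel(t,(100,180,185,235),4.6),panel(t,(230,130,300,235),2.8*1),panel(t,(316,155,396,240),3.4),panel(t,(234,178,280,226),6)])
E
```

```text
(588, 782, 3)
```

View pics/m1.png

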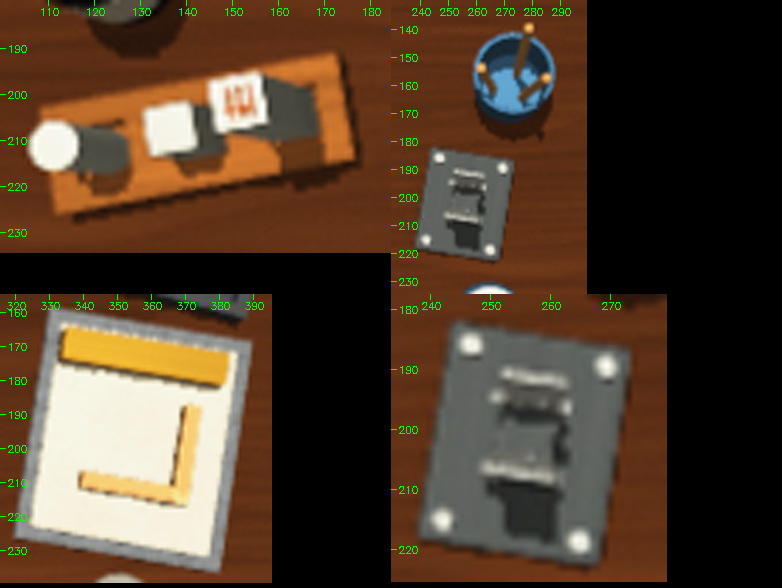

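The seal's top is near (152,202) in the top image. The clip plate spans about (238–273, 182–223), the guide's inner corner is near (367,212), and the brush tips are near (279,140), (262,154) and (285,157). Next I'll fit poses.

```bash
cat > fit.py <<'E'
from h import *
from scipy.optimize import least_squares
def px(pts,s,org,off=(0,0)): return np.array([[org[k]+(p[k]-off[k]+.5)/s-.5 for k in(0,1)] for p in pts])
def fit(name,pix,model,z,g):
    m=np.array(model)
    def P(p):
        c,s=np.cos(p[2]),np.sin(p[2]);xy=m@np.array([[c,s],[-s,c]])+p[:2];return np.c_[xy,np.full(len(m),z)]
    f=lambda p:(proj("top",P(p))-pix).ravel()
    r=least_squares(f,g,x_scale=[.01,.01,.1]);print(name,"xy mm",np.round(r.x[:2]*1000,1),"yaw",np.round(np.degrees(r.x[2]),2),"rms px",np.round(np.sqrt(np.mean(r.fun**2)),2));return r.x
def rect(a,b): return [(a/2,b/2),(a/2,-b/2),(-a/2,-b/2),(-a/2,b/2)]
# image order: topleft, topright, botright, botleft ; image up=+x, left=+y
r=fit("rack",px([(40,110),(337,54),(357,158),(57,212)],4.6,(100,180)),rect(.056,.156),.022,[.6,.3,0])
s=fit("seal",px([(208,85),(260,70),(268,122),(215,134)],4.6,(100,180)),rect(.024,.024),.130,[.6,.25,0])
c=fit("clip",px([(452,322),(631,350),(600,567),(417,540)],6,(234,178),(391,294)),rect(.09,.075),.010,[.6,0,0])
m=fit("mat",px([(50,308),(251,342),(218,572),(14,538)],3.4,(316,155),(0,294)),rect(.17,.15),.003,[.6,-.25,0])
g=fit("corner",px([(174,487),(188,504),(187,405),(201,406),(79,485),(78,472)],3.4,(316,155),(0,294)),[(0,0),(-.012,-.012),(.06,0),(.06,-.012),(-.012,.066),(0,.066)],.016,[.6,-.25,0])
R=lambda a:np.array([[np.cos(a),-np.sin(a)],[np.sin(a),np.cos(a)]])
print("seal in rack",(R(r[2]).T@(s[:2]-r[:2]))*1000)
for p in px([(529,28),(482,68),(546,77)],2.8,(230,130),(391,0)):
    w=back("top",*p,.145);print("brush in clip mm",np.round(R(c[2]).T@(w[:2]-c[:2])*1000))
w=back("top",*px([(514,73)],2.8,(230,130),(391,0))[0],.07);print("pot in clip",np.round(R(c[2]).T@(w[:2]-c[:2])*1000))
w=back("top",414/1.5625-.5,382/1.5625-.5,.038);print("jar in clip",np.round(R(c[2]).T@(w[:2]-c[:2])*1000))
print("corner in mat",R(m[2]).T@(g[:2]-m[:2])*1000)
E
python3 fit.py
```

```text
rack xy mm [523.6 256. ] yaw 9.27 rms px 0.28
seal xy mm [531.5 207.4] yaw 10.81 rms px 0.31
clip xy mm [532.1 -15.5] yaw -10.02 rms px 0.14
mat xy mm [ 539.9 -260. ] yaw -11.07 rms px 0.18
corner xy mm [ 504.7 -283.1] yaw -11.35 rms px 0.48
seal in rack [-3.33369926e-02 -4.92406851e+01]
brush in clip mm [131. -28.]
brush in clip mm [95.  3.]
brush in clip mm [ 96. -46.]
pot in clip [109. -24.]
jar in clip [-95. -34.]
corner in mat [-30.13484268 -29.37917034]
```

```bash
cat >> h.py <<'E'
CLIP=np.array([.5321,-.0155]);CY=-10.02
def cw(x,y):  # clip mm -> world m
    a=np.radians(CY);return CLIP+np.array([[np.cos(a),-np.sin(a)],[np.sin(a),np.cos(a)]])@np.array([x,y])/1000
def wc(p):
    a=np.radians(CY);return np.array([[np.cos(a),np.sin(a)],[-np.sin(a),np.cos(a)]])@(np.array(p[:2])-CLIP)*1000
def go(p,yaw,frm=None):
    o=arm.get_obs();p0,y0=(o["tcp_pos"],o["orientation"][2]) if frm is None else frm
    y=np.radians(y0);R=np.array([[np.cos(y),np.sin(y),0],[np.sin(y),-np.cos(y),0],[0,0,-1]])
    print("shift cm",np.round(R.T@(np.array(p)-p0)*100,2),"turn",round(y0-yaw,2),"t",round(float(o["t"]),2))
E
python3 - <<'E'
from h import *
go([.5315,.2074,.25],10.5)
def box(a,b,z0,z1):
    return [[(x,y,z) for x,y in((a,b),(a,-b),(-a,-b),(-a,b))] for z in(z0,z1)]
ps=[]
for n,bx,s in(("top",(236,180,276,224),9),("scene",(225,172,285,236),8)):
    im=panel(arm.get_image(n),bx,s)
    for a,b,z in((45,37.5,10),(10,11,66),(17,12,110),(12,60,90)):
        q=proj(n,[[*cw(x,y),z/1000] for x,y in((a,b),(a,-b),(-a,-b),(-a,b))])
        cv2.polylines(im,[np.int32((q-bx[:2]+.5)*s)],True,{10:(255,255,0),66:(0,0,255),110:(0,255,0),90:(255,0,255)}[z],1)
    ps.append(im)
montage("pics/m2.png",[cv2.resize(p,None,fx=.9,fy=.9) for p in ps])
E
```

```text
shift cm [-62.77 -56.86  -3.19] turn -74.44 t 0.15
(461, 864, 3)
```

View pics/m2.png

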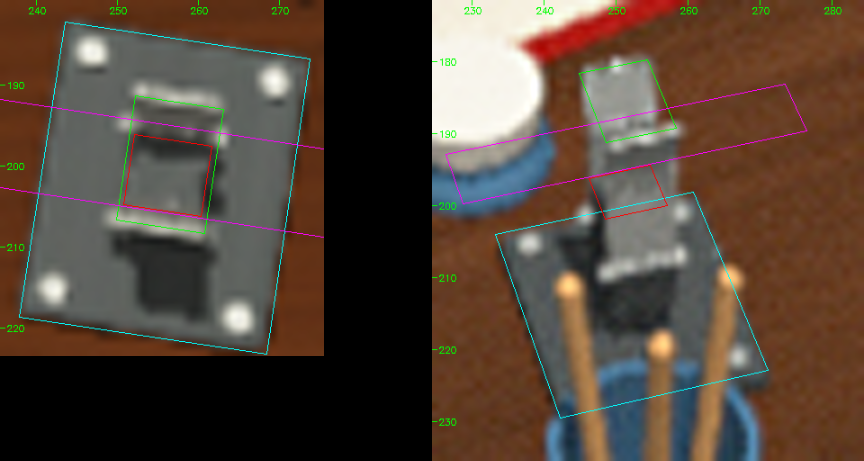

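Request:
{"name": "jog_arm", "arguments": {
  "rows": [
    [[-3.1,-2.8,-0.6],0],
    [[-6.3,-5.7,-1.2],0],
    [[-9.4,-8.5,-2],0],
    [[-12.6,-11.4,-2.6],0],
    [[-15.7,-14.2,-3.2],0]
  ],
  "jaw": 6
}}

```text
t: 0.75
tcp_pos: [0.3552, -0.4013, 0.2509]
orientation: [-180.0, -0.0, -64.0]
contact_force: [0.1, -0.6, 0.2]
finger_gap: 0.0611
```

Request:
{"name": "jog_arm", "arguments": {
  "rows": [
    [[-3.1,-2.8,0],0],
    [[-6.3,-5.7,0],0],
    [[-9.4,-8.5,0],0],
    [[-12.6,-11.4,0],0],
    [[-15.7,-14.2,0],0]
  ]
}}

```text
t: 1.25
tcp_pos: [0.4137, -0.1978, 0.2508]
orientation: [-180.0, -0.0, -64.0]
contact_force: [-0.1, -1.2, 0.5]
finger_gap: 0.0599
```

Request:
{"name": "jog_arm", "arguments": {
  "rows": [
    [[-3.1,-2.8,0],0],
    [[-6.3,-5.7,0],0],
    [[-9.4,-8.5,0],0],
    [[-12.6,-11.4,0],0],
    [[-15.7,-14.2,0],0]
  ]
}}

```text
t: 1.75
tcp_pos: [0.4724, 0.0057, 0.2508]
orientation: [-180.0, -0.0, -63.9]
contact_force: [1.5, -1.7, 0.7]
finger_gap: 0.0599
```

Request:
{"name": "jog_arm", "arguments": {
  "rows": [
    [[-3.1,-2.8,0],-8],
    [[-6.3,-5.7,0],-16],
    [[-9.4,-8.5,0],-24],
    [[-12.6,-11.4,0],-32],
    [[-15.7,-14.2,0],-40]
  ]
}}

```text
t: 2.25
tcp_pos: [0.531, 0.2092, 0.2507]
orientation: [-180.0, -0.0, -23.6]
contact_force: [-0.1, -0.6, 0.7]
finger_gap: 0.0599
```

Request:
{"name": "jog_arm", "arguments": {
  "rows": [
    [[0,0,0],-8.5],
    [[0,0,0],-17],
    [[0,0,0],-25.5],
    [[0,0,0],-34.4],
    [[0,0,0],-34.4]
  ]
}}

```text
t: 2.75
tcp_pos: [0.5308, 0.2073, 0.2506]
orientation: [180.0, 0.0, 10.6]
contact_force: [0.0, 0.3, -0.3]
finger_gap: 0.0602
```

Run:
```python
from h import *
print(arm.get_obs()["orientation"],arm.get_obs()["tcp_pos"]);go([.5315,.2074,.097],10.5)
```

```text
[1.79998864e+02 9.89349492e-03 1.06310721e+01] [0.53083174 0.2073098  0.25056313]
shift cm [ 0.07  0.   15.36] turn 0.13 t 2.75
```

Request:
{"name": "jog_arm", "arguments": {
  "rows": [
    [[0.05,0,4],0],
    [[0.05,0,8],0],
    [[0.05,0,12],0],
    [[0.05,0,15.3],0],
    [[0.05,0,15.3],0]
  ]
}}

```text
t: 3.25
tcp_pos: [0.5293, 0.2066, 0.0932]
orientation: [179.9, 0.4, 10.2]
contact_force: [-0.3, 0.5, 0.6]
finger_gap: 0.0601
```

Request:
{"name": "jog_arm", "arguments": {
  "rows": [
    [[0,0,0],0],
    [[0,0,0],0],
    [[0,0,0],0],
    [[0,0,0],0],
    [[0,0,0],0]
  ],
  "jaw": 0
}}

```text
t: 3.75
tcp_pos: [0.5317, 0.2075, 0.0984]
orientation: [-180.0, -0.1, 10.4]
contact_force: [0.3, 0.0, -0.1]
finger_gap: 0.0243
```

Request:
{"name": "jog_arm", "arguments": {
  "rows": [
    [[0,0,-0.5],0],
    [[0,0,-2],0],
    [[0,0,-5],0],
    [[0,0,-8],0],
    [[0,0,-12],0]
  ]
}}

```text
t: 4.25
tcp_pos: [0.5308, 0.2072, 0.2189]
orientation: [180.0, 0.1, 10.5]
contact_force: [1.3, -0.7, -1.9]
finger_gap: 0.0242
```

Run:
```python
from h import *
go([*cw(0,-45),.25],CY)
print(arm.get_obs()["contact_force"])
```

```text
shift cm [-5.49 26.14 -3.11] turn 20.48 t 4.25
[ 1.30602764 -0.66559283 -1.89266212]
```

Request:
{"name": "jog_arm", "arguments": {
  "rows": [
    [[-0.8,4,-1.5],4],
    [[-1.7,8,-3],8],
    [[-2.5,12,-3.1],12],
    [[-3.3,16,-3.1],16],
    [[-4.1,20,-3.1],20.5]
  ]
}}

```text
t: 4.75
tcp_pos: [0.5269, 0.0018, 0.2501]
orientation: [-180.0, -0.1, -10.2]
contact_force: [0.6, -0.5, -2.3]
finger_gap: 0.0237
```

Request:
{"name": "jog_arm", "arguments": {
  "rows": [
    [[0,3,0],0],
    [[0,6.3,0],0],
    [[0,6.3,0],0],
    [[0,6.3,0],0]
  ]
}}

```text
t: 5.15
tcp_pos: [0.5163, -0.0592, 0.2497]
orientation: [-180.0, -0.0, -10.1]
contact_force: [0.2, -0.2, -1.4]
finger_gap: 0.0239
```

Run:
```python
from h import *
o=arm.get_obs();print(wc(o["tcp_pos"]),o["tcp_pos"],o["orientation"],o["contact_force"],o["wrist_torque"],o["finger_gap"])
go([*cw(0,-28),.176],CY)
```

```text
[ -8.00488477 -45.76699986] [ 0.51625412 -0.05917613  0.24966735] [-1.79986599e+02 -4.19855808e-02 -1.01282107e+01] [ 0.22195421 -0.18224731 -1.3798293 ] [-0.04367342 -0.02603343 -0.06383496] 0.023869205640047853
shift cm [ 0.8  -1.78  7.37] turn -0.11 t 5.15
```

Request:
{"name": "jog_arm", "arguments": {
  "rows": [
    [[0.8,0,5],0],
    [[0.8,0,9.7],0],
    [[0.8,0,9.7],0],
    [[0.8,-1.5,9.7],0],
    [[0.8,-2.1,9.7],0]
  ]
}}

```text
t: 5.65
tcp_pos: [0.5291, -0.0381, 0.1547]
orientation: [-180.0, -0.2, -10.0]
contact_force: [-1.7, -5.6, 1.7]
finger_gap: 0.0238
```

Request:
{"name": "jog_arm", "arguments": {
  "rows": [
    [[0,-0.5,0],0],
    [[0,-1,0],0],
    [[0,-1.5,0.05],0],
    [[0,-2,0.1],0],
    [[0,-2.6,0.2],0]
  ]
}}

```text
t: 6.15
tcp_pos: [0.5334, -0.0139, 0.1523]
orientation: [179.9, -0.2, -10.0]
contact_force: [-1.5, -4.5, 2.6]
finger_gap: 0.0238
```

Run:
```python
from h import *
o=arm.get_obs();print(wc(o["tcp_pos"]),o["tcp_pos"],o["orientation"],o["contact_force"],o["wrist_torque"],o["finger_gap"])
montage("pics/a.png",[panel(arm.get_image("scene"),(190,90,310,230),4),panel(arm.get_image("top"),(220,150,300,240),4)])
```

```text
[0.97615882 1.82692096] [ 0.53337914 -0.01387079  0.15231437] [179.94767978  -0.1973794  -10.03213568] [-1.48593151 -4.46104686  2.58074065] [-1.27717918  0.13798751 -0.04495514] 0.023784733513502895
(560, 960, 3)
```

View pics/a.png

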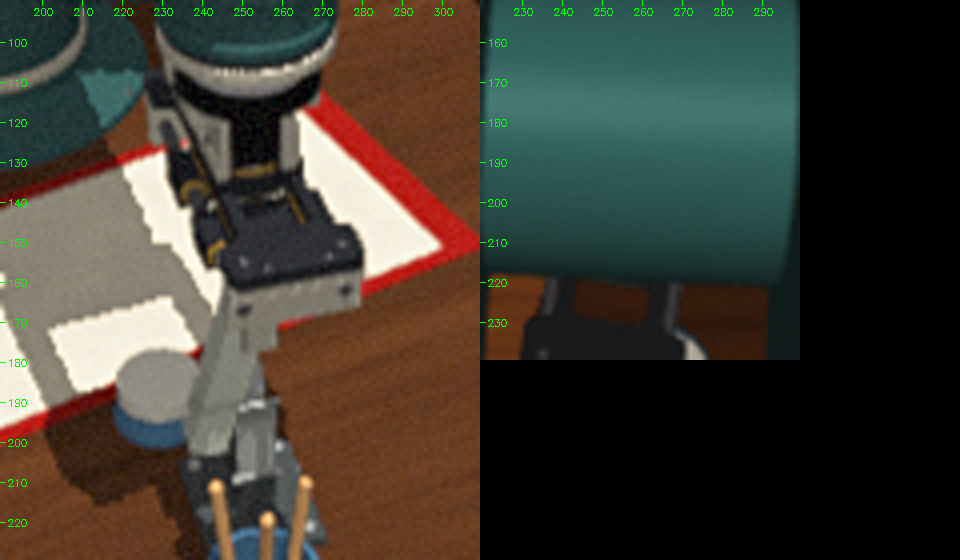

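Picture: the seal hangs tilted about 20°, its lower end trailing against the blades' −y edges (about (215,200)). The pivot works with about 5 N, so I'm continuing the sweep.

Request:
{"name": "jog_arm", "arguments": {
  "rows": [
    [[-0.1,-0.7,0.4],0],
    [[-0.1,-1.4,0.9],0],
    [[-0.1,-2.1,1.4],0],
    [[-0.1,-2.8,2.3],0],
    [[-0.1,-3.4,3.3],0]
  ]
}}

```text
t: 6.75
tcp_pos: [0.5381, 0.0206, 0.1166]
orientation: [-180.0, -0.1, -10.0]
contact_force: [3.5, -1.3, 6.3]
finger_gap: 0.024
```

Request:
{"name": "jog_arm", "arguments": {
  "rows": [
    [[0,-0.2,0.5],0],
    [[0,-0.4,1],0],
    [[0,-0.6,1.5],0],
    [[0,-0.8,2.1],0],
    [[0,-1,2.8],0]
  ]
}}

```text
t: 7.25
tcp_pos: [0.5397, 0.0303, 0.0886]
orientation: [-179.9, -0.1, -10.0]
contact_force: [3.2, 0.8, 6.3]
finger_gap: 0.0237
```

Run:
```python
from h import *
o=arm.get_obs();print(wc(o["tcp_pos"]),o["tcp_pos"],o["orientation"],o["contact_force"],o["wrist_torque"],o["finger_gap"])
montage("pics/b.png",[panel(arm.get_image("scene"),(190,110,310,230),5)],1)
```

```text
[-0.49036203 46.4276102 ] [0.53969515 0.03030477 0.08861661] [-1.79949024e+02 -6.85193327e-02 -1.00184742e+01] [3.20520046 0.75254427 6.30463666] [-0.21594075 -0.62907072  0.06930886] 0.023742804051964776
(600, 600, 3)
```

View pics/b.png

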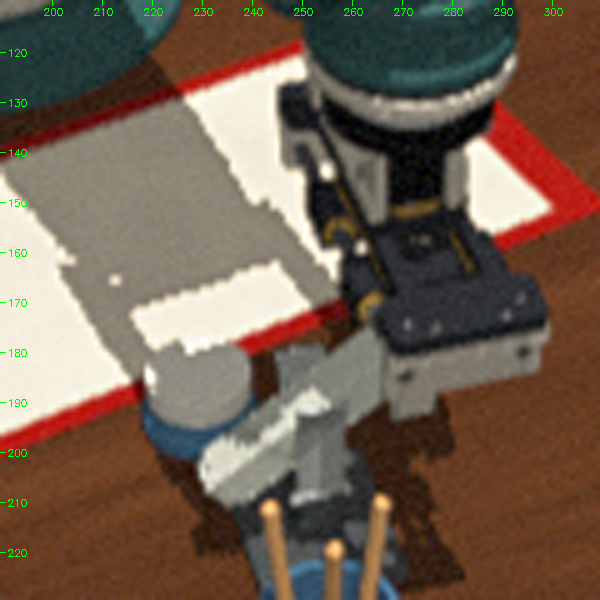

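Picture: the seal lies in the jaw V, its back end (about (207,200)) still lower than the gripped end. I'm pressing on down to level.

Request:
{"name": "jog_arm", "arguments": {
  "rows": [
    [[0,0,0.6],0],
    [[0,0,1.2],0],
    [[0,0,1.8],0],
    [[0,0,2.4],0],
    [[0,0,2.4],0]
  ]
}}

```text
t: 7.8
tcp_pos: [0.5394, 0.0302, 0.0641]
orientation: [-179.9, -0.0, -10.0]
contact_force: [4.7, 0.7, 0.8]
finger_gap: 0.0234
```

Request:
{"name": "jog_arm", "arguments": {
  "rows": [
    [[0,0,0.3],0],
    [[0,0,0.6],0],
    [[0,0,0.6],0]
  ]
}}

```text
t: 8.1
tcp_pos: [0.5396, 0.0302, 0.0586]
orientation: [-179.9, -0.1, -10.0]
contact_force: [4.6, 3.1, 3.9]
finger_gap: 0.0235
```

Run:
```python
from h import *
o=arm.get_obs();print(wc(o["tcp_pos"]),o["tcp_pos"],o["orientation"],o["contact_force"],o["wrist_torque"],o["finger_gap"])
n="scene";im=panel(arm.get_image(n),(190,130,310,230),6)
for z in (66,90):
    for y in(-60,60):
        q=proj(n,[[*cw(x,y),z/1000] for x in(12,-12)]);cv2.line(im,*[tuple(map(int,(p-[190,130]+.5)*6)) for p in q],(255,0,255),1)
    for x in(12,-12):
        q=proj(n,[[*cw(x,y),z/1000] for y in(60,-60)]);cv2.line(im,*[tuple(map(int,(p-[190,130]+.5)*6)) for p in q],(255,0,255),1)
montage("pics/c.png",[im],1)
```

```text
[-0.52871685 46.31837932] [0.53963837 0.03020388 0.05864886] [-1.79936863e+02 -5.33346291e-02 -1.00257161e+01] [4.62479386 3.14435746 3.93760069] [ 0.13230918 -0.90125726  0.06963969] 0.02351706671627709
(600, 720, 3)
```

View pics/c.png

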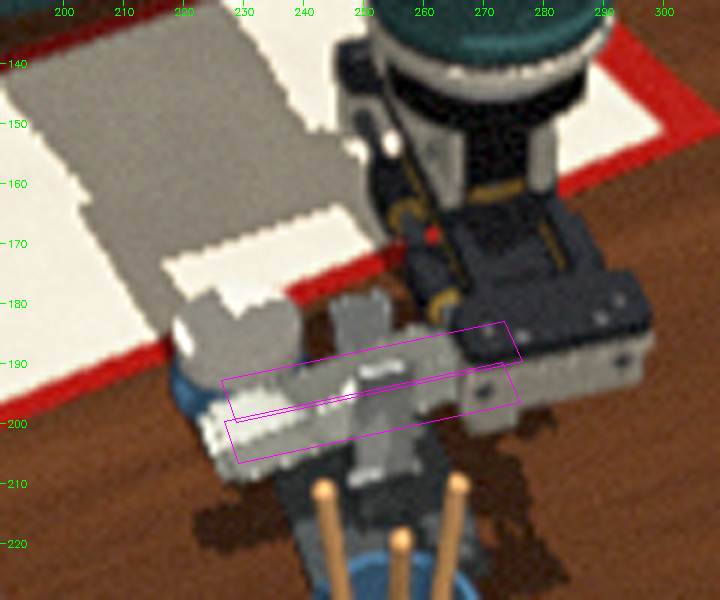

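Picture: the seal is in the jaws, but its back end (left) is about 2 px below the home outline and its gripped end about 2 px above. I'm pressing the gripped end further.

Request:
{"name": "jog_arm", "arguments": {
  "rows": [
    [[0,0,0.2],0],
    [[0,0,0.4],0],
    [[0,0,0.4],0]
  ]
}}

```text
t: 8.45
tcp_pos: [0.5397, 0.0302, 0.0549]
orientation: [-179.9, -0.1, -10.0]
contact_force: [5.8, 3.8, 5.1]
finger_gap: 0.0235
```

Request:
{"name": "jog_arm", "arguments": {
  "rows": [
    [[0,0,0.2],0],
    [[0,0,0.4],0],
    [[0,0,0.4],0]
  ]
}}

```text
t: 8.75
tcp_pos: [0.5398, 0.0302, 0.0509]
orientation: [-179.9, -0.1, -10.0]
contact_force: [6.4, 2.9, 6.9]
finger_gap: 0.0236
```

```bash
cat >> h.py <<'E'
def over(name,box=(190,130,310,230),s=6,y0=-60,y1=60):
    n="scene";im=panel(arm.get_image(n),box,s);L=lambda a,b:cv2.line(im,*[tuple(map(int,(p-box[:2]+.5)*s)) for p in proj(n,[[*cw(*a[:2]),a[2]/1000],[*cw(*b[:2]),b[2]/1000]])],(255,0,255),1)
    for z in (66,90):
        for y in(y0,y1): L((12,y,z),(-12,y,z))
        for x in(12,-12): L((x,y0,z),(x,y1,z))
    montage(name,[im],1)
def st():
    o=arm.get_obs();print("t",round(float(o["t"]),2),"clip",wc(o["tcp_pos"]).round(1),"tcp",o["tcp_pos"].round(4),o["orientation"].round(2),"F",o["contact_force"].round(1),"M",o["wrist_torque"].round(2),"gap",round(float(o["finger_gap"]),4))
E
python3 -c "
from h import *
st();over('pics/d.png')"
```

```text
t 8.75 clip [-0.4 46.4] tcp [0.5398 0.0302 0.0509] [-1.7993e+02 -8.0000e-02 -1.0030e+01] F [6.4 2.9 6.9] M [ 0.18 -0.94  0.11] gap 0.0236
(600, 720, 3)
```

View pics/d.png

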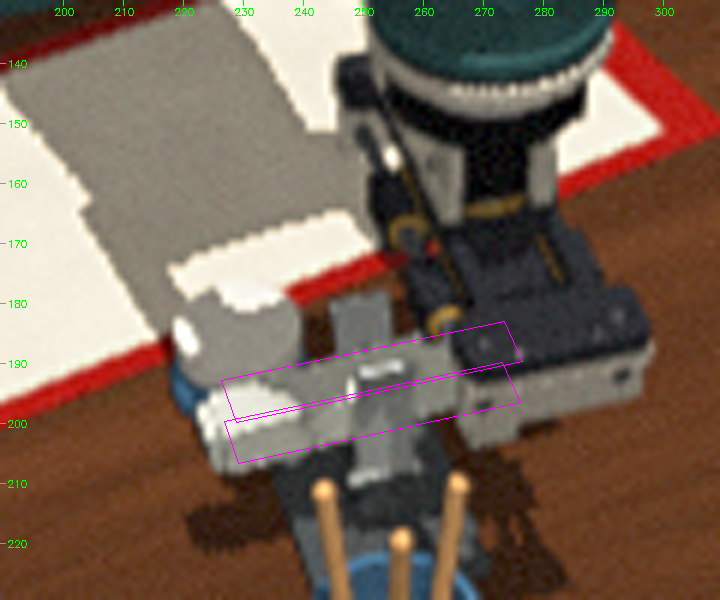

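Picture: the seal now lies along the home outline, level, about 8 mm toward its back end. Releasing, then probing its top height on both sides of the clip with shut fingers.

Request:
{"name": "jog_arm", "arguments": {
  "rows": [
    [[0,0,0],0],
    [[0,0,0],0],
    [[0,0,0],0],
    [[0,0,0],0]
  ],
  "jaw": 5
}}

```text
t: 9.2
tcp_pos: [0.5388, 0.0296, 0.0503]
orientation: [180.0, 0.1, -10.0]
contact_force: [0.4, -0.5, 0.1]
finger_gap: 0.0485
```

Request:
{"name": "jog_arm", "arguments": {
  "rows": [
    [[0,0,-2],0],
    [[0,0,-4.5],0],
    [[0,0,-7.5],0],
    [[0,0,-7.5],0]
  ]
}}

```text
t: 9.6
tcp_pos: [0.5405, 0.0296, 0.1296]
orientation: [-179.9, -0.3, -10.0]
contact_force: [0.6, -0.7, -0.1]
finger_gap: 0.0501
```

Request:
{"name": "jog_arm", "arguments": {
  "rows": [
    [[0,1,0],0],
    [[0,1.8,0],0],
    [[0,1.8,0],0],
    [[0,1.8,0],0],
    [[0,1.8,0],0]
  ],
  "jaw": 0
}}

```text
t: 10.1
tcp_pos: [0.5359, 0.0119, 0.1252]
orientation: [-180.0, 0.0, -10.1]
contact_force: [-0.4, 0.2, 0.1]
finger_gap: 0.0145
```

```bash
python3 -c "
from h import *
st();cv2.imwrite('pics/e.png',arm.get_image('scene')[:,:,::-1])"
```

```text
t 10.1 clip [-1.  27.6] tcp [0.5359 0.0119 0.1252] [-1.800e+02  4.000e-02 -1.006e+01] F [-0.4  0.2  0.1] M [-0.03 -0.15  0.01] gap 0.0145
```

Request:
{"name": "jog_arm", "arguments": {
  "rows": [
    [[0,0,1],0],
    [[0,0,2],0],
    [[0,0,2.8],0],
    [[0,0,3.2],0],
    [[0,0,3.2],0]
  ]
}}

```text
t: 10.65
tcp_pos: [0.5357, 0.0119, 0.0928]
orientation: [180.0, 0.1, -10.0]
contact_force: [-0.1, -0.7, 0.0]
finger_gap: 0.0004
```

Request:
{"name": "jog_arm", "arguments": {
  "rows": [
    [[0,0,0.1],0],
    [[0,0,0.1],0],
    [[0,0,0.2],0],
    [[0,0,0.2],0]
  ]
}}

```text
t: 11.05
tcp_pos: [0.5361, 0.0119, 0.0918]
orientation: [-180.0, -0.0, -10.0]
contact_force: [1.2, 1.0, 1.4]
finger_gap: 0.0008
```

Request:
{"name": "jog_arm", "arguments": {
  "rows": [
    [[0,0,0.1],0],
    [[0,0,0.1],0],
    [[0,0,0.2],0],
    [[0,0,0.2],0]
  ]
}}

```text
t: 11.45
tcp_pos: [0.5363, 0.0121, 0.0901]
orientation: [-180.0, -0.0, -10.0]
contact_force: [0.2, 2.8, 6.0]
finger_gap: 0.0005
```

Request:
{"name": "jog_arm", "arguments": {
  "rows": [
    [[0,0,0.2],0],
    [[0,0,0.2],0],
    [[0,0,0.2],0]
  ]
}}

```text
t: 11.75
tcp_pos: [0.5367, 0.0126, 0.0895]
orientation: [-179.9, -0.1, -10.0]
contact_force: [-4.0, 7.6, 17.8]
finger_gap: 0.0004
```

Request:
{"name": "jog_arm", "arguments": {
  "rows": [
    [[0,0,-1.5],0],
    [[0,0,-3.5],0],
    [[0,3,-3.5],0],
    [[0,5.8,-3.5],0],
    [[0,5.8,-3],0]
  ]
}}

```text
t: 12.25
tcp_pos: [0.5258, -0.0475, 0.1186]
orientation: [180.0, -0.1, -10.2]
contact_force: [-0.5, 0.3, -0.0]
finger_gap: 0.0005
```

Request:
{"name": "jog_arm", "arguments": {
  "rows": [
    [[0,0,1],0],
    [[0,0,2],0],
    [[0,0,2.6],0],
    [[0,0,2.6],0],
    [[0,0,2.6],0]
  ]
}}

```text
t: 12.75
tcp_pos: [0.5259, -0.0448, 0.0914]
orientation: [-180.0, 0.0, -10.0]
contact_force: [0.4, 0.3, -0.7]
finger_gap: 0.0004
```

Request:
{"name": "jog_arm", "arguments": {
  "rows": [
    [[0,0,0.1],0],
    [[0,0,0.1],0],
    [[0,0,0.2],0],
    [[0,0,0.2],0]
  ]
}}

```text
t: 13.15
tcp_pos: [0.526, -0.0452, 0.0898]
orientation: [-180.0, -0.0, -10.0]
contact_force: [0.6, 0.2, 0.6]
finger_gap: 0.0006
```

Request:
{"name": "jog_arm", "arguments": {
  "rows": [
    [[0,0,0.1],0],
    [[0,0,0.1],0],
    [[0,0,0.2],0],
    [[0,0,0.2],0]
  ]
}}

```text
t: 13.55
tcp_pos: [0.5262, -0.0459, 0.0889]
orientation: [179.9, -0.1, -10.1]
contact_force: [-4.6, -5.7, 12.4]
finger_gap: 0.0001
```

Request:
{"name": "jog_arm", "arguments": {
  "rows": [
    [[0,0,-2],0],
    [[0,1,-5],0],
    [[0,2,-9],0],
    [[0,2,-9],0]
  ],
  "jaw": 5
}}

```text
t: 13.95
tcp_pos: [0.5239, -0.066, 0.183]
orientation: [180.0, -0.4, -10.1]
contact_force: [0.3, -0.1, 0.2]
finger_gap: 0.0278
```

```bash
python3 -c "
from h import *
st();over('pics/f.png',(205,155,305,225),8)"
```

```text
t 13.95 clip [  0.7 -51.1] tcp [ 0.5239 -0.066   0.183 ] [179.99  -0.4  -10.08] F [ 0.3 -0.1  0.2] M [ 0.   -0.14 -0.04] gap 0.0278
(560, 800, 3)
```

View pics/f.png

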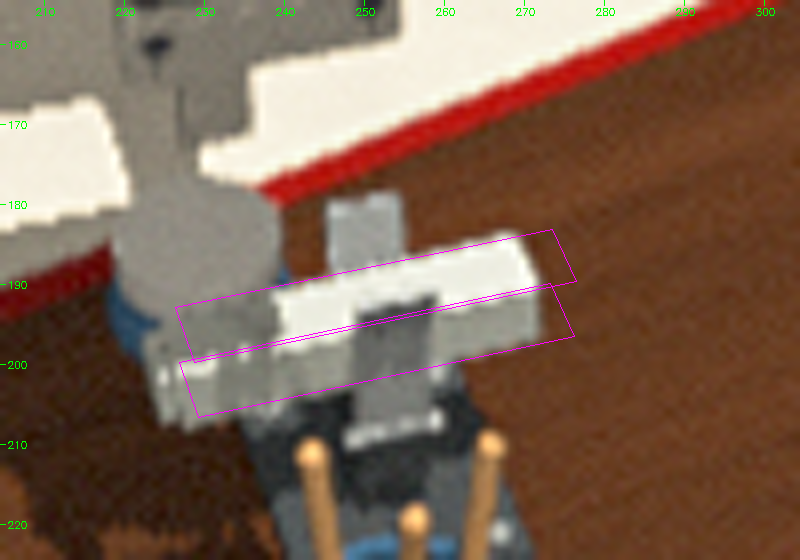

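Picture: the seal is level and home in the clip, offset about 11 mm toward −y (the limit is 20), and the probe heights were about 90 mm on both sides. I'll now take it by the back end (around y = −71) at its end.

Request:
{"name": "jog_arm", "arguments": {
  "rows": [
    [[-0.05,1,4],0],
    [[-0.05,1,8],0],
    [[-0.05,1,10.5],0],
    [[-0.05,1,11.3],0],
    [[-0.05,1,11.3],0]
  ]
}}

```text
t: 14.5
tcp_pos: [0.5195, -0.0744, 0.0634]
orientation: [-180.0, 0.1, -10.0]
contact_force: [-0.4, -0.1, 0.9]
finger_gap: 0.0496
```

Request:
{"name": "jog_arm", "arguments": {
  "rows": [
    [[0,0,0],0],
    [[0,0,0],0],
    [[0,0,0],0],
    [[0,0,0],0],
    [[0,0,0],0]
  ],
  "jaw": 2.2
}}

```text
t: 15.0
tcp_pos: [0.5209, -0.0749, 0.0655]
orientation: [180.0, -0.1, -10.1]
contact_force: [4.8, -2.3, 2.7]
finger_gap: 0.0238
```

```bash
python3 -c "
from h import *
st()"
```

```text
t 15.0 clip [ -0.7 -60.5] tcp [ 0.5209 -0.0749  0.0655] [ 1.7999e+02 -1.2000e-01 -1.0050e+01] F [ 4.8 -2.3  2.7] M [-0.37 -0.94 -0.14] gap 0.0238
```

Request:
{"name": "jog_arm", "arguments": {
  "rows": [
    [[0.05,-0.1,-0.6],0],
    [[0.05,-0.3,-1.2],0],
    [[0.05,-0.55,-1.8],0],
    [[0.05,-0.85,-2.4],0],
    [[0.05,-0.85,-2.4],0]
  ]
}}

```text
t: 15.5
tcp_pos: [0.5226, -0.066, 0.0897]
orientation: [-180.0, -0.1, -10.0]
contact_force: [3.8, -1.5, 0.2]
finger_gap: 0.0236
```

```bash
python3 -c "
from h import *
st();over('pics/g.png',(205,125,305,225),6)"
```

```text
t 15.5 clip [ -0.6 -51.4] tcp [ 0.5226 -0.066   0.0897] [-1.7998e+02 -7.0000e-02 -1.0020e+01] F [ 3.8 -1.5  0.2] M [-0.37 -0.67 -0.14] gap 0.0236
(600, 600, 3)
```

View pics/g.png

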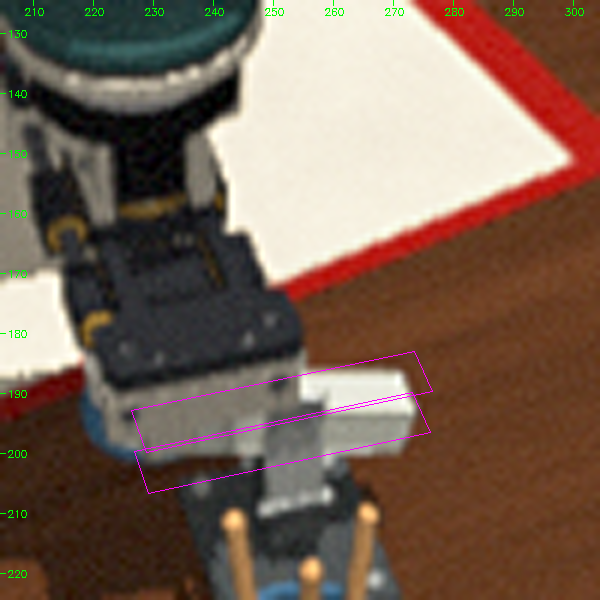

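Picture: the seal is pivoting in the clip as wanted. Its back end rises and the carved end at (272,193) has dipped, a tilt of about 20°. Continuing the arc, then lifting clear.

Request:
{"name": "jog_arm", "arguments": {
  "rows": [
    [[0,-0.6,-1],0],
    [[0,-1.5,-1.9],0],
    [[0,-2.5,-2.6],0],
    [[0,-3.3,-3],0],
    [[0,-3.3,-3],0]
  ]
}}

```text
t: 16.05
tcp_pos: [0.5283, -0.0327, 0.1195]
orientation: [-180.0, -0.1, -10.0]
contact_force: [2.4, 0.8, 0.8]
finger_gap: 0.0238
```

Request:
{"name": "jog_arm", "arguments": {
  "rows": [
    [[0,0,0],0],
    [[0,0,0],0],
    [[0,0,0],0],
    [[0,0,0],0]
  ],
  "jaw": 0
}}

```text
t: 16.45
tcp_pos: [0.5279, -0.0338, 0.1184]
orientation: [-180.0, 0.0, -10.1]
contact_force: [3.2, 4.3, -0.7]
finger_gap: 0.0238
```

Request:
{"name": "jog_arm", "arguments": {
  "rows": [
    [[0,0,-1.5],0],
    [[0,0,-3],0],
    [[0,0,-5],0],
    [[0,0,-8],0],
    [[0,0,-10],0]
  ]
}}

```text
t: 16.95
tcp_pos: [0.5278, -0.0342, 0.2215]
orientation: [180.0, -0.1, -10.1]
contact_force: [-0.0, -0.8, -2.6]
finger_gap: 0.0237
```

```bash
python3 -c "
from h import *
st();over('pics/h.png',(205,85,305,225),4.2)"
```

```text
t 16.95 clip [ -1.  -19.1] tcp [ 0.5278 -0.0342  0.2215] [ 1.7998e+02 -6.0000e-02 -1.0050e+01] F [-0.  -0.8 -2.6] M [-0.11 -0.08 -0.03] gap 0.0237
(588, 420, 3)
```

Request:
{"name": "jog_arm", "arguments": {
  "rows": [
    [[0.1,3,0],0],
    [[0.1,6,0],0],
    [[0.1,9.1,0],0],
    [[0.1,9.1,4.5],0],
    [[0.1,9.1,8.9],0]
  ]
}}

```text
t: 17.5
tcp_pos: [0.5129, -0.1248, 0.1294]
orientation: [180.0, -0.1, -10.1]
contact_force: [0.8, 0.7, -3.1]
finger_gap: 0.0234
```

Request:
{"name": "jog_arm", "arguments": {
  "rows": [
    [[0,-1,0],0],
    [[0,-2,0],0],
    [[0,-3,0],0],
    [[0,-4,0],0],
    [[0,-5,0],0]
  ]
}}

```text
t: 18.0
tcp_pos: [0.5242, -0.0764, 0.1368]
orientation: [179.6, -0.5, -10.0]
contact_force: [-8.8, -24.9, 34.8]
finger_gap: 0.0238
```

Request:
{"name": "jog_arm", "arguments": {
  "rows": [
    [[0,-0.7,0],0],
    [[0,-1.4,0],0],
    [[0,-2,0],0],
    [[0,-2.6,0],0],
    [[0,-3,0],0]
  ]
}}

```text
t: 18.5
tcp_pos: [0.5279, -0.0439, 0.1321]
orientation: [-180.0, -0.2, -10.0]
contact_force: [0.1, -1.0, -1.7]
finger_gap: 0.0219
```

```bash
python3 -c "
from h import *
st()"
```

```text
t 18.5 clip [  0.8 -28.7] tcp [ 0.5279 -0.0439  0.1321] [-179.99   -0.18   -9.99] F [ 0.1 -1.  -1.7] M [-0.39 -0.06  0.  ] gap 0.0219
```

```bash
python3 -c "
from h import *
st();over('pics/i.png',(195,105,305,225),5,-36,-12)"
```

```text
t 18.5 clip [  0.8 -28.7] tcp [ 0.5279 -0.0439  0.1321] [-179.99   -0.18   -9.99] F [ 0.1 -1.  -1.7] M [-0.39 -0.06  0.  ] gap 0.0219
(600, 550, 3)
```

View pics/i.png

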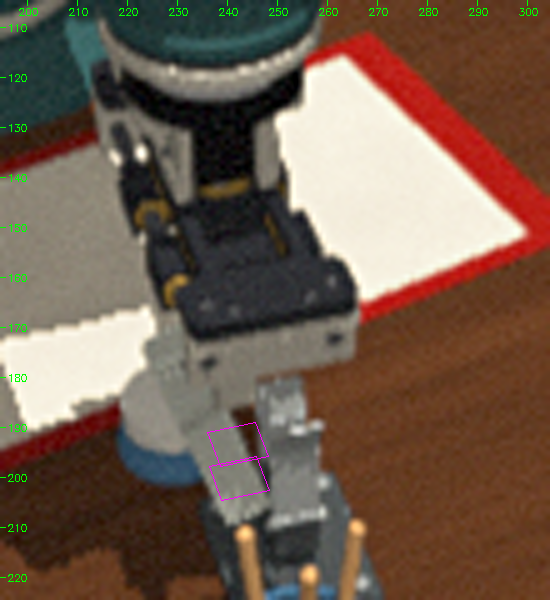

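Picture: the seal is still leaning by roughly 20–25°, with its carved end at about (244,208) and the back end up-left at (228,173). It has shifted in the grip. I'm working out its pose in the clip's y-z plane.

```bash
python3 - <<'E'
from h import *
c=arm.calibration("scene");T=c["camera_from_world"];R=T[:3,:3];o=-R.T@T[:3,3]
a=np.radians(CY);nx=np.array([np.cos(a),np.sin(a),0])
def pl(X,Y,x):
    u,v=195+(X+.5)/5-.5,105+(Y+.5)/5-.5
    d=R.T@(np.linalg.inv(c["K"])@[u,v,1]*[1,-1,-1]);k=(x/1000-nx@(o-[*CLIP,0]))/(nx@d);P=o+k*d;return wc(P)[1].round(1),(P[2]*1000).round(1)
for n,X,Y in(("bot left",225,522),("bot right",267,507),("left top",165,385),("left mid",205,460),("right a",235,405),("right b",255,460),("seal topleft",150,345),("seal topright?",185,330),("fingertip L",200,408),("fingertip R",257,395)): print(n,pl(X,Y,13 if "finger" not in n else 29))
E
python3 - <<'E'
import cv2
im=cv2.imread('pics/i.png')
cv2.imwrite('pics/j.png',cv2.resize(im[300:560,100:360],None,fx=2.3,fy=2.3,interpolation=cv2.INTER_CUBIC))
E
```

```text
bot left (np.float64(-34.9), np.float64(50.9))
bot right (np.float64(-13.4), np.float64(55.1))
left top (np.float64(-60.4), np.float64(151.6))
left mid (np.float64(-43.4), np.float64(97.3))
right a (np.float64(-27.9), np.float64(129.7))
right b (np.float64(-18.9), np.float64(90.1))
seal topleft (np.float64(-66.0), np.float64(178.0))
seal topright? (np.float64(-49.7), np.float64(182.8))
fingertip L (np.float64(-48.2), np.float64(148.5))
fingertip R (np.float64(-21.3), np.float64(149.3))
```

Request:
{"name": "jog_arm", "arguments": {
  "rows": [
    [[-0.05,-0.15,0],0],
    [[-0.05,-0.3,0],0],
    [[-0.05,-0.4,0],0],
    [[-0.05,-0.4,0],0]
  ]
}}

```text
t: 18.95
tcp_pos: [0.5271, -0.0409, 0.1295]
orientation: [180.0, 0.0, -10.0]
contact_force: [-0.2, -0.9, -1.1]
finger_gap: 0.0216
```

Request:
{"name": "jog_arm", "arguments": {
  "rows": [
    [[0,-0.15,0],0],
    [[0,-0.3,0],0],
    [[0,-0.4,0],0],
    [[0,-0.4,0],0]
  ]
}}

```text
t: 19.35
tcp_pos: [0.5279, -0.0368, 0.1296]
orientation: [-180.0, 0.0, -10.0]
contact_force: [0.2, -1.8, -1.9]
finger_gap: 0.0217
```

Run:
```python
from h import *
st();over('pics/k.png',(195,105,305,225),5,-36,-12)
```

```text
t 19.35 clip [ -0.4 -21.8] tcp [ 0.5279 -0.0368  0.1296] [-180.      0.    -10.03] F [ 0.2 -1.8 -1.9] M [-0.41  0.   -0.05] gap 0.0217
(600, 550, 3)
```

```bash
cat >> h.py <<'E'
def tilt(png,box=(160,380,290,520),s=5,x0=195,y0=105,yc=-24):
    im=cv2.imread(png);b=box;g=cv2.cvtColor(im[b[1]:b[3],b[0]:b[2]],6)
    e=cv2.Canny(cv2.GaussianBlur(g,(5,5),1),25,70)
    L=cv2.HoughLinesP(e,1,np.pi/360,22,minLineLength=40,maxLineGap=8)
    c=arm.calibration("scene");T=c["camera_from_world"];R=T[:3,:3];o=-R.T@T[:3,3];a=np.radians(CY);nx=np.array([np.cos(a),np.sin(a),0])
    def pl(X,Y,x=12):
        u,v=x0+(X+.5)/s-.5,y0+(Y+.5)/s-.5
        d=R.T@(np.linalg.inv(c["K"])@[u,v,1]*[1,-1,-1]);k=(x/1000-nx@(o-[*CLIP,0]))/(nx@d);P=o+k*d;return np.array([wc(P)[1],P[2]*1000])
    for l in [] if L is None else L[:,0]:
        p,q=pl(l[0]+b[0],l[1]+b[1]),pl(l[2]+b[0],l[3]+b[1])
        if p[1]<q[1]:p,q=q,p
        t=np.degrees(np.arctan2(q[0]-p[0],p[1]-q[1]))
        if abs(t)<50: print("tilt",t.round(1),"top",p.round(),"bot",q.round())
E
python3 - <<'E'
from h import *
for f in("i","k"): print(f);tilt(f"pics/{f}.png")
E
```

```text
i
tilt 16.4 top [-31. 124.] bot [-22.  93.]
tilt 15.7 top [-52. 110.] bot [-36.  53.]
k
tilt 11.6 top [-26. 123.] bot [-14.  67.]
tilt 9.6 top [-46. 108.] bot [-40.  72.]
tilt -1.9 top [-15. 113.] bot [-16.  85.]
tilt 13.2 top [-44.  92.] bot [-36.  60.]
```

Request:
{"name": "jog_arm", "arguments": {
  "rows": [
    [[0,-0.15,0],0],
    [[0,-0.3,0],0],
    [[0,-0.45,0],0],
    [[0,-0.6,0],0],
    [[0,-0.6,0],0]
  ]
}}

```text
t: 19.9
tcp_pos: [0.5289, -0.0309, 0.1296]
orientation: [-180.0, 0.0, -10.0]
contact_force: [-0.4, -2.3, -2.0]
finger_gap: 0.0215
```

Run:
```python
from h import *
st();over('pics/l.png',(195,105,305,225),5,-36,-12);tilt("pics/l.png")
```

```text
t 19.9 clip [ -0.4 -15.7] tcp [ 0.5289 -0.0309  0.1296] [-180.      0.    -10.03] F [-0.4 -2.3 -2. ] M [-0.43  0.1   0.02] gap 0.0215
(600, 550, 3)
tilt 7.5 top [-21. 124.] bot [-18.  94.]
```

Request:
{"name": "jog_arm", "arguments": {
  "rows": [
    [[0,-0.15,0],0],
    [[0,-0.3,0],0],
    [[0,-0.45,0],0],
    [[0,-0.6,0],0],
    [[0,-0.6,0],0]
  ]
}}

```text
t: 20.45
tcp_pos: [0.53, -0.0249, 0.1297]
orientation: [-180.0, -0.0, -10.0]
contact_force: [0.5, -1.6, -2.5]
finger_gap: 0.0202
```

Run:
```python
from h import *
st();over('pics/l2.png',(195,105,305,225),5,-36,-12);tilt("pics/l2.png");tilt("pics/l2.png",(150,360,300,540))
```

```text
t 20.45 clip [-0.4 -9.6] tcp [ 0.53   -0.0249  0.1297] [-1.7999e+02 -1.0000e-02 -1.0030e+01] F [ 0.5 -1.6 -2.5] M [-0.26 -0.11  0.02] gap 0.0202
(600, 550, 3)
tilt 4.2 top [-38.  86.] bot [-35.  52.]
tilt 3.5 top [-46. 149.] bot [-44. 109.]
tilt 6.4 top [-17.  90.] bot [-13.  55.]
tilt 2.9 top [-46. 147.] bot [-44. 120.]
tilt 4.6 top [-38.  86.] bot [-35.  50.]
```

Request:
{"name": "jog_arm", "arguments": {
  "rows": [
    [[0,0.5,0],0],
    [[0,1.2,0],0],
    [[0,2,0],0],
    [[0,2.8,0],0],
    [[0,3.4,0],0]
  ]
}}

```text
t: 21.0
tcp_pos: [0.5238, -0.0596, 0.1296]
orientation: [180.0, 0.0, -10.1]
contact_force: [-0.5, 1.0, -3.1]
finger_gap: 0.0206
```

Request:
{"name": "jog_arm", "arguments": {
  "rows": [
    [[0,0,0.5],0],
    [[0,0,1.3],0],
    [[0,0,2.1],0],
    [[0,0,2.9],0],
    [[0,0,3.5],0]
  ]
}}

```text
t: 21.5
tcp_pos: [0.5238, -0.0584, 0.0934]
orientation: [-180.0, 0.1, -10.0]
contact_force: [-0.5, -0.4, -2.4]
finger_gap: 0.0208
```

Run:
```python
from h import *
st();over('pics/l3.png',(195,105,305,225),5,-36,-12);tilt("pics/l3.png",(100,360,270,590))
```

```text
t 21.5 clip [ -0.7 -43.7] tcp [ 0.5238 -0.0584  0.0934] [-1.800e+02  5.000e-02 -1.003e+01] F [-0.5 -0.4 -2.4] M [-0.   -0.15  0.02] gap 0.0208
(600, 550, 3)
tilt 7.8 top [-72.  52.] bot [-66.  11.]
tilt 14.0 top [-71. 161.] bot [-64. 131.]
tilt 3.8 top [-19.  26.] bot [-17.  -5.]
```

Request:
{"name": "jog_arm", "arguments": {
  "rows": [
    [[0,0,0.3],0],
    [[0,0,0.6],0],
    [[0,0,0.9],0],
    [[0,0,0.9],0]
  ]
}}

```text
t: 21.95
tcp_pos: [0.5239, -0.0586, 0.0853]
orientation: [-180.0, 0.0, -10.0]
contact_force: [0.7, 0.5, -1.5]
finger_gap: 0.0207
```

Request:
{"name": "jog_arm", "arguments": {
  "rows": [
    [[0,0,0.15],0],
    [[0,0,0.3],0],
    [[0,0,0.3],0]
  ]
}}

```text
t: 22.25
tcp_pos: [0.5248, -0.0585, 0.0841]
orientation: [-180.0, -0.1, -10.0]
contact_force: [-2.2, 0.9, 10.2]
finger_gap: 0.021
```

Request:
{"name": "jog_arm", "arguments": {
  "rows": [
    [[0,0,0.15],0],
    [[0,0,0.3],0],
    [[0,0,0.3],0]
  ]
}}

```text
t: 22.55
tcp_pos: [0.5261, -0.0585, 0.0833]
orientation: [-180.0, -0.3, -10.0]
contact_force: [-2.0, 4.4, 26.7]
finger_gap: 0.0208
```

Run:
```python
from h import *
st();over('pics/l4.png',(195,105,305,225),5,-36,-12);tilt("pics/l4.png",(100,360,270,590))
```

```text
t 22.55 clip [  1.6 -43.4] tcp [ 0.5261 -0.0585  0.0833] [-179.95   -0.34  -10.04] F [-2.   4.4 26.7] M [ 0.59  0.36 -0.1 ] gap 0.0208
(600, 550, 3)
tilt 5.9 top [-50.  76.] bot [-44.  11.]
tilt -0.8 top [-13.  88.] bot [-13.  37.]
tilt 4.4 top [-21.  39.] bot [-17.  -6.]
```

Request:
{"name": "jog_arm", "arguments": {
  "rows": [
    [[0,0,-0.2],0],
    [[0,-0.2,-0.2],0],
    [[0,-0.4,-0.2],0],
    [[0,-0.6,-0.2],0],
    [[0,-0.6,-0.2],0]
  ]
}}

```text
t: 23.1
tcp_pos: [0.5257, -0.0527, 0.0827]
orientation: [180.0, -0.1, -10.0]
contact_force: [-0.2, -0.1, 6.9]
finger_gap: 0.0199
```

Run:
```python
from h import *
st();over('pics/l5.png',(195,105,305,225),5,-36,-12);tilt("pics/l5.png",(100,360,270,590))
```

```text
t 23.1 clip [  0.2 -37.7] tcp [ 0.5257 -0.0527  0.0827] [ 1.7999e+02 -1.0000e-01 -1.0030e+01] F [-0.2 -0.1  6.9] M [-0.25  0.05  0.02] gap 0.0199
(600, 550, 3)
tilt 2.8 top [-44.  39.] bot [-43.   7.]
tilt 2.0 top [-74.  80.] bot [-72.  30.]
tilt -2.3 top [-12.  77.] bot [-14.  38.]
```

Request:
{"name": "jog_arm", "arguments": {
  "rows": [
    [[0,0,-0.1],0],
    [[0,0,-0.1],0],
    [[0,0,-0.1],0],
    [[0,0,-0.1],0],
    [[0,0,-0.1],0]
  ],
  "jaw": 5
}}

```text
t: 23.65
tcp_pos: [0.525, -0.0527, 0.0825]
orientation: [-180.0, 0.0, -10.0]
contact_force: [0.6, -0.4, 0.2]
finger_gap: 0.0495
```

Request:
{"name": "jog_arm", "arguments": {
  "rows": [
    [[0,0,-2],0],
    [[0,0,-5],0],
    [[0,-3,-9],0],
    [[0,-6,-12],0],
    [[0,-10,-15],0]
  ]
}}

```text
t: 24.15
tcp_pos: [0.5425, 0.0462, 0.2343]
orientation: [180.0, -0.0, -10.1]
contact_force: [0.8, 0.6, -0.1]
finger_gap: 0.05
```

Run:
```python
from h import *
st();n="scene"
im=panel(arm.get_image(n),(195,125,295,225),6);cv2.imwrite("pics/n.png",im);tilt("pics/n.png",(30,100,280,590),6,195,125)
t=arm.get_image("top");p=proj("top",[[*cw(0,-58),.12]])[0];print(p)
b=(240,185,300,245);cv2.imwrite("pics/n2.png",np.hstack([im,cv2.resize(panel(t,b,5),None,fx=.66,fy=2)[:600]]))
```

```text
t 24.15 clip [-0.5 62.5] tcp [0.5425 0.0462 0.2343] [ 1.800e+02 -5.000e-02 -1.013e+01] F [ 0.8  0.6 -0.1] M [-0.04 -0.08  0.01] gap 0.05
tilt 18.6 top [-98. 193.] bot [-84. 150.]
tilt 1.0 top [-69. 136.] bot [-68. 113.]
tilt 1.8 top [-45.  66.] bot [-44.  34.]
[283.21462263 203.54043195]
```

Run:
```python
from h import *
for n in("top","scene"):
    im=arm.get_image(n);c=proj(n,[[*cw(0,-57),.12]])[0].round().astype(int)
    g=im[c[1]-11:c[1]+12,c[0]-11:c[0]+12].astype(int);print(n,c)
    sat=g.max(2)-g.min(2)
    for r in range(23): print(" ".join(f"{g[r,k].mean():3.0f}{'*' if sat[r,k]<25 else ' '}" for k in range(23)))
```

```text
top [283 203]
 34*  22*  38   49   48   49   49   50   49   50   50   50   50   49   50   50   50   50   50   51   50   50   50 
 32*  27   46   52   51   51   51   52   51   50   51   51   52   53   51   50   51   52   52   52   51   51   52 
 38*  34   54   53   53   53   54   55   54   53   53   54   53   54   53   54   53   53   54   54   54   53   54 
 61*  38   54   55   55   54   54   56   55   55   54   55   53   53   54   55   54   54   54   53   53   53   54 
 81*  48   53   53   54   52   55   54   53   53   52   52   53   53   53   53   53   53   52   52   52   52   52 
 71*  50   51   50   63   84   61   54   47   52   51   52   52   52   52   52   53   53   53   53   54   53   54 
 46   53   53   55  112  179  167  143  133  148  130  131  120   86   62   57   54   55   55   55   56   56   55 
 44   55   56   68  135* 222* 240* 232* 229* 235* 226* 226* 218  188  161  115   55   55   55   54   55   56   56 
 40   55   60   90  126* 188* 245* 245* 245* 245* 245* 245* 244* 242* 229* 153   54   54   55   53   54   55   55 
 46   56   66  123* 180* 205* 245* 245* 245* 245* 2
[... 3519 characters left out ...]
  82*  61 
 65   55*  81   79   83* 111* 133* 128* 101* 101* 202* 224* 191* 160* 134* 141* 145* 143* 145* 132*  90*  68   65 
 69   58*  89   98   72   86  105* 108*  95*  87* 135* 147* 138* 143* 139* 137* 139* 142* 142* 134*  81   71   72 
 63   54*  81  101   94  101   74   74   89*  98* 146* 145* 140* 140* 140* 144* 143* 141* 143* 131*  84   71   65 
 67   60   60   96  105  111   97   96   93*  95* 148* 149* 142* 142* 141* 144* 141* 143* 146* 131*  86   71   68 
 69   67   57*  84   98  106  111  114   95*  97* 146* 145* 142* 143* 144* 147* 144* 141* 147* 132*  85   70   60 
 77   72   61   69*  77   95  104  112   98*  99* 144* 149* 141* 147* 138* 144* 141* 143* 146* 133*  82   61   52*
```

```bash
cat > loc.py <<'E'
from h import *
def loc(cxy,z=.12,thr=170,r=12):
    im=arm.get_image("top");c=proj("top",[[*cxy,z]])[0].round().astype(int)
    g=im.min(2)[c[1]-r:c[1]+r+1,c[0]-r:c[0]+r+1];s=8
    b=cv2.resize(g,None,fx=s,fy=s,interpolation=cv2.INTER_CUBIC)>thr
    cs,_=cv2.findContours(b.astype(np.uint8),0,1);k=max(cs,key=cv2.contourArea);q=cv2.boxPoints(cv2.minAreaRect(k))
    w=np.array([back("top",*((p+.5)/s-.5+c-r),z)[:2] for p in q]);e=np.roll(w,-1,0)-w
    a=np.degrees(np.arctan2(e[:,1],e[:,0]))%90
    print("centre",w.mean(0).round(4),"sides mm",(np.hypot(*e.T)*1000).round(1),"yaw mod90",a.round(1));return w.mean(0)
E
python3 - <<'E'
from loc import *
p=loc(cw(0,-57));print("clip",wc(p));go([*p,.15],CY)
E
```

```text
centre [ 0.522  -0.0713] sides mm [22.4 23.5 22.4 23.4] yaw mod90 [87.4 87.7 87.2 87.7]
clip [ -0.21332015 -56.65134989]
shift cm [ 0.04 11.85  8.17] turn 0.0 t 24.4
```

Request:
{"name": "jog_arm", "arguments": {
  "rows": [
    [[0.05,4,2],0],
    [[0.05,8,4],0],
    [[0.05,11.9,6],0],
    [[0.05,11.9,7],0],
    [[0.05,11.9,7],0]
  ]
}}

```text
t: 24.9
tcp_pos: [0.5209, -0.0727, 0.1601]
orientation: [-180.0, 0.2, -10.2]
contact_force: [-0.5, 1.4, -0.6]
finger_gap: 0.0503
```

Request:
{"name": "jog_arm", "arguments": {
  "rows": [
    [[0,0,2],-3],
    [[0,0,4],-3],
    [[0,0,6.5],-3],
    [[0,0,8.2],-3],
    [[0,0,8.2],-3]
  ]
}}

```text
t: 25.4
tcp_pos: [0.5213, -0.0707, 0.0786]
orientation: [-180.0, 0.2, -7.0]
contact_force: [0.3, -0.5, -0.2]
finger_gap: 0.0498
```

Request:
{"name": "jog_arm", "arguments": {
  "rows": [
    [[0,0,0],0],
    [[0,0,0],0],
    [[0,0,0],0],
    [[0,0,0],0],
    [[0,0,0],0]
  ],
  "jaw": 0
}}

```text
t: 25.9
tcp_pos: [0.5226, -0.0716, 0.0815]
orientation: [-180.0, -0.1, -7.0]
contact_force: [-1.2, -0.2, 6.1]
finger_gap: 0.024
```

Request:
{"name": "jog_arm", "arguments": {
  "rows": [
    [[0,0,-1],0],
    [[0,0,-3],0],
    [[0,0,-5],0],
    [[0,0,-5],0]
  ]
}}

```text
t: 26.3
tcp_pos: [0.5233, -0.0717, 0.1336]
orientation: [180.0, -0.2, -7.0]
contact_force: [0.6, 0.1, -2.9]
finger_gap: 0.0236
```

Run:
```python
from h import *
st()
a=np.radians(-11.2);C=np.array([.5047,-.2831]);T=C+np.array([[np.cos(a),-np.sin(a)],[np.sin(a),np.cos(a)]])@[.0165,.0165];print(T)
go([*T,.14],-11.2)
```

```text
t 26.3 clip [  1.1 -56.9] tcp [ 0.5233 -0.0717  0.1336] [179.99  -0.22  -7.04] F [ 0.6  0.1 -2.9] M [ 0.04 -0.09 -0.01] gap 0.0236
[ 0.52409063 -0.27011911]
shift cm [ 2.51 19.68 -0.64] turn 4.16 t 26.3
```

Request:
{"name": "jog_arm", "arguments": {
  "rows": [
    [[0.5,4,-0.6],1],
    [[1,8,-0.6],2],
    [[1.5,12,-0.6],3],
    [[2,16,-0.6],4.2],
    [[2.5,19.6,-0.6],4.2]
  ]
}}

```text
t: 26.8
tcp_pos: [0.5224, -0.2708, 0.1356]
orientation: [-180.0, 0.1, -11.3]
contact_force: [1.1, 2.0, -1.7]
finger_gap: 0.024
```

Request:
{"name": "jog_arm", "arguments": {
  "rows": [
    [[0,0,0],0],
    [[0,0,0],0],
    [[0,0,0],0]
  ]
}}

```text
t: 27.1
tcp_pos: [0.5229, -0.2683, 0.136]
orientation: [-180.0, 0.0, -11.2]
contact_force: [0.1, 0.1, -3.5]
finger_gap: 0.0237
```

Run:
```python
from h import *
st();go([.5241,-.2701,.085],-11.2)
```

```text
t 27.1 clip [  34.9 -250.6] tcp [ 0.5229 -0.2683  0.136 ] [-1.7997e+02  5.0000e-02 -1.1220e+01] F [ 0.1  0.1 -3.5] M [-0.04 -0.06 -0.05] gap 0.0237
shift cm [0.15 0.15 5.1 ] turn -0.02 t 27.1
```

Request:
{"name": "jog_arm", "arguments": {
  "rows": [
    [[0.15,0.15,1.5],0],
    [[0.15,0.15,3],0],
    [[0.15,0.15,4.2],0],
    [[0.15,0.15,4.6],0],
    [[0.15,0.15,4.6],0]
  ]
}}

```text
t: 27.6
tcp_pos: [0.5239, -0.2705, 0.0896]
orientation: [-180.0, 0.1, -11.2]
contact_force: [-0.3, -0.2, -2.1]
finger_gap: 0.024
```

Request:
{"name": "jog_arm", "arguments": {
  "rows": [
    [[0,0,0.15],0],
    [[0,0,0.3],0],
    [[0,0,0.3],0]
  ]
}}

```text
t: 27.9
tcp_pos: [0.5243, -0.2709, 0.0879]
orientation: [180.0, -0.0, -11.2]
contact_force: [-0.0, -0.0, -2.1]
finger_gap: 0.0237
```

Request:
{"name": "jog_arm", "arguments": {
  "rows": [
    [[0,0,0.1],0],
    [[0,0,0.2],0],
    [[0,0,0.2],0]
  ]
}}

```text
t: 28.2
tcp_pos: [0.5242, -0.2708, 0.0856]
orientation: [-180.0, 0.0, -11.2]
contact_force: [0.7, 0.3, -2.5]
finger_gap: 0.0239
```

Run:
```python
from h import *
st();s=4.5;b=(110,150,240,275);im=panel(arm.get_image("scene"),b,s)
a=np.radians(-11.2);C=np.array([.5047,-.2831]);R=np.array([[np.cos(a),-np.sin(a)],[np.sin(a),np.cos(a)]])
for z,P in((.016,[(0,0),(.06,0),(.06,-.012),(-.012,-.012),(-.012,.066),(0,.066)]),(.004,[(.0045,.0045),(.0285,.0045),(.0285,.0285),(.0045,.0285)])):
    q=proj("scene",[[*(C+R@p),z] for p in P]);cv2.polylines(im,[np.int32((q-b[:2]+.5)*s)],True,(255,0,255) if z>.01 else (0,255,0),1)
cv2.imwrite("pics/p.png",im)
```

```text
t 28.2 clip [  36.7 -252.8] tcp [ 0.5242 -0.2708  0.0856] [-180.      0.    -11.24] F [ 0.7  0.3 -2.5] M [ 0.01 -0.04 -0.03] gap 0.0239
```

View pics/p.png

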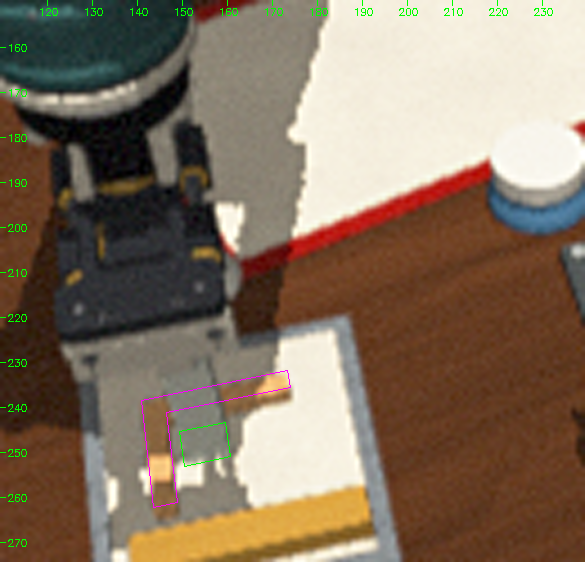

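Picture: the seal is upright inside the corner, its foot at about (155,248) matching the green target, with both guide arms clear. Lowering onto the sheet.

Request:
{"name": "jog_arm", "arguments": {
  "rows": [
    [[0,0,0.1],0],
    [[0,0,0.1],0],
    [[0,0,0.1],0]
  ]
}}

```text
t: 28.55
tcp_pos: [0.5244, -0.271, 0.0855]
orientation: [180.0, -0.0, -11.2]
contact_force: [-2.0, 0.9, 6.4]
finger_gap: 0.0242
```

Request:
{"name": "jog_arm", "arguments": {
  "rows": [
    [[0,0,0.1],0],
    [[0,0,0.1],0],
    [[0,0,0.1],0]
  ]
}}

```text
t: 28.85
tcp_pos: [0.5245, -0.2711, 0.0854]
orientation: [180.0, -0.1, -11.2]
contact_force: [-6.8, 3.2, 14.2]
finger_gap: 0.024
```

Firm contact at the sheet's height. Releasing and retreating straight up.

Request:
{"name": "jog_arm", "arguments": {
  "rows": [
    [[0,0,-0.1],0],
    [[0,0,-0.1],0],
    [[0,0,-0.1],0],
    [[0,0,-0.1],0],
    [[0,0,-0.1],0]
  ],
  "jaw": 5
}}

```text
t: 29.35
tcp_pos: [0.5242, -0.2708, 0.0845]
orientation: [-180.0, 0.0, -11.2]
contact_force: [1.0, 1.6, 0.7]
finger_gap: 0.0497
```

Request:
{"name": "jog_arm", "arguments": {
  "rows": [
    [[0,0,-2],0],
    [[0,0,-6],0],
    [[0,0,-10],0],
    [[0,-4,-13],0],
    [[0,-8,-15],0]
  ]
}}

```text
t: 29.85
tcp_pos: [0.54, -0.1922, 0.2372]
orientation: [180.0, -0.1, -11.4]
contact_force: [0.5, -0.3, -0.2]
finger_gap: 0.05
```

Request:
{"name": "jog_arm", "arguments": {
  "rows": [
    [[0,-4,0],0],
    [[0,-8,0],0],
    [[0,-12,0],0],
    [[0,-12,0],0],
    [[0,-12,0],0]
  ]
}}

```text
t: 30.35
tcp_pos: [0.5633, -0.0742, 0.2346]
orientation: [180.0, 0.0, -11.1]
contact_force: [0.3, -0.2, -1.2]
finger_gap: 0.0502
```

Run:
```python
from loc import *
st();p=loc(np.array([.5245,-.271]),.124)
a=np.radians(-11.2);C=np.array([.5047,-.2831]);R=np.array([[np.cos(a),-np.sin(a)],[np.sin(a),np.cos(a)]])
print("in corner mm",R.T@(p-C)*1000)
s=6;im=panel(arm.get_image("scene"),(110,160,210,260),s);cv2.imwrite("pics/q.png",im)
T=arm.get_image("top");c=proj("top",[[.5245,-.271,.124]])[0].round().astype(int);print(c)
g=T[c[1]-10:c[1]+14,c[0]-12:c[0]+18].astype(int)
for r in g: print(" ".join(f"{int(v.mean()):3d}{'*' if v.max()-v.min()>60 else ' '}" for v in r))
```

```text
t 30.35 clip [ 40.9 -52.3] tcp [ 0.5633 -0.0742  0.2346] [ 1.7999e+02  1.0000e-02 -1.1140e+01] F [ 0.3 -0.2 -1.2] M [-0.06 -0.06  0.01] gap 0.0502Traceback (most recent call last):
  File "<stdin>", line 2, in <module>
  File "loc.py", line 6, in loc
    cs,_=cv2.findContours(b.astype(np.uint8),0,1);k=max(cs,key=cv2.contourArea);q=cv2.boxPoints(cv2.minAreaRect(k))
                                                    ~~~^^^^^^^^^^^^^^^^^^^^^^^^
ValueError: max() iterable argument is empty
```

Run:
```python
from h import *
for n in("top","scene"):
    T=arm.get_image(n);c=proj(n,[[.5245,-.271,.124]])[0].round().astype(int);print(n,c)
    g=T[c[1]-12:c[1]+13,c[0]-13:c[0]+14].astype(int)
    for r in g: print(" ".join(f"{int(v.mean()):3d}{'*' if v.max()-v.min()>50 else ' '}" for v in r))
```

```text
top [376 200]
 23   23   25   23   25   24   22   24   44   78   92   87   87   85   85   86   86   86   85   86   86   86   85   86   86   86   85 
 23   25   25   22   24   24   24   24   45   79   88   87   87   86   86   86   86   86   85   86   85   85   86   85   86   85   85 
 23   24   24   24   24   23   23   29   55   83   85   85   87   87   86   86   86   86   86   86   86   85   85   85   85   85   86 
 24   24   24   24   23   24   24   37   70   89   84   87   86   85   85   86   87   86   86   86   85   86   85   86   86   85   86 
 23   24   24   23   23   25   23   38   72   91   87   86   86   86   86   86   86   86   86   85   86   85   86   85   85   85   85 
 24   24   24   23   24   23   23   40   74   92   86   87   86   86   86   86   86   85   86   86   85   86   85   85   86   85   85 
 25   23   23   23   24   24   25   43   77   92   86   86   86   86   87   86   86   86   86   85   85   85   86   85   86   84   84 
 24   24   24   24   22   24   27   47   77   90   87   86   86   86   87   85   86   85   85   85   85   86   85   85   86   84   84 
 24   
[... 4978 characters left out ...]
   60   54*  67*  66*  66*
 68*  65*  63*  68*  66*  69*  70*  66*  65*  81  142  145  140  138  141  137  142  142  143  141  148  109   77   67*  65*  67*  64*
 67*  66*  71*  70*  70*  70*  76*  73*  63*  75* 129  141  145  138  144  142  140  141  147  144  145  132   88   62*  64*  62*  69*
 66*  72*  69*  68*  72*  72*  69*  69*  71*  69* 100  142  145  143  142  142  143  144  142  142  147  151   93   75*  83*  89  109 
 72*  73*  64*  76*  76*  64*  67*  69*  70*  64*  89* 142  146  142  146  141  145  141  141  140  146  145  102  107  124  126  142 
 70*  69*  70*  67*  72*  71*  71*  69*  69*  69*  78* 148  146  146  144  142  147  143  144  142  143  136  103  120  141  146  144
```

Scene pixels show the seal's back end on top, centred at about (147,215), within a pixel of the expected (146,215). The arm blocks the top view, so I'll move it aside and check again.

Request:
{"name": "jog_arm", "arguments": {
  "rows": [
    [[0,-4,0],0],
    [[0,-8,0],0],
    [[0,-12,0],0],
    [[0,-16,0],0],
    [[0,-20,0],0]
  ]
}}

```text
t: 31.0
tcp_pos: [0.6026, 0.1218, 0.2347]
orientation: [180.0, -0.0, -11.3]
contact_force: [-0.6, -1.3, -0.5]
finger_gap: 0.0501
```

Request:
{"name": "jog_arm", "arguments": {
  "rows": [
    [[0,-3,0],0],
    [[0,-6,0],0],
    [[0,-6,0],0],
    [[0,-6,0],0]
  ]
}}

```text
t: 31.4
tcp_pos: [0.6141, 0.1796, 0.2343]
orientation: [180.0, 0.0, -11.3]
contact_force: [0.0, -0.8, -1.0]
finger_gap: 0.0498
```

Run:
```python
from loc import *
st()
a=np.radians(-11.2);C=np.array([.5047,-.2831]);R=np.array([[np.cos(a),-np.sin(a)],[np.sin(a),np.cos(a)]])
for thr in(170,215,235):
    p=loc(np.array([.5245,-.271]),.124,thr,9);print("in corner mm",R.T@(p-C)*1000)
```

```text
t 31.4 clip [ 46.8 206.4] tcp [0.6141 0.1796 0.2343] [ 1.7997e+02  3.0000e-02 -1.1260e+01] F [ 0.  -0.8 -1. ] M [-0.01 -0.07  0.03] gap 0.0498
centre [ 0.5254 -0.2699] sides mm [43.4 29.8 43.4 29.7] yaw mod90 [80.  81.5 79.8 81.5]
in corner mm [17.72201457 16.94993252]
centre [ 0.5305 -0.2721] sides mm [32.7 22.8 32.7 22.7] yaw mod90 [77.9 79.4 77.8 79.4]
in corner mm [23.21372061 15.763602  ]
centre [ 0.5281 -0.2621] sides mm [6.7 0.5 6.7 0.5] yaw mod90 [87.1 88.6 87.1 88.6]
in corner mm [18.87768361 25.1745315 ]
```

Run:
```python
from h import *
T=arm.get_image("top");g=T[180:222,358:392].astype(int);print("cols 358..391")
for i,r in enumerate(g): print(180+i," ".join(f"{int(v.mean()):3d}{'*' if v.max()-v.min()>50 else ' '}" for v in r))
a=np.radians(-11.2);C=np.array([.5047,-.2831]);R=np.array([[np.cos(a),-np.sin(a)],[np.sin(a),np.cos(a)]])
for h,z in((.010,.124),(.012,.118),(.012,.004)): print(z,proj("top",[[*(C+R@(np.array([.0175,.0165])+h*np.array(k))),z] for k in((1,1),(1,-1),(-1,-1),(-1,1))]).round(1).tolist())
```

```text
cols 358..391
180 194  192  192  191  190  166  116  105   96   94   84   74   74*  74*  86* 109* 121* 127* 130* 136* 142* 145* 149* 153* 195* 235  218  145  145  144  125   57*  57*  55*
181 240  240  239  239  240  231  189  191  192  192  174  122  117  105   95   92   83   73   72   73*  84* 107* 131* 174* 218* 233  208  144  143  142  109   57*  57*  57*
182 240  240  240  240  240  239  239  239  240  239  230  192  191  192  192  177  135  121  116  103   92   91  131  215  239  234  203  151  151  148  108   57*  58*  56*
183 240  239  240  240  240  240  239  239  240  239  240  240  239  240  241  230  191  189  191  191  189  188  213  240  240  231  183  149  148  134   85*  54*  56*  56*
184 239  237  238  240  239  240  240  240  240  239  240  240  240  240  240  239  238  239  239  239  238  238  239  239  239  229  171  153  146  127   67*  54*  53*  54*
185 239  238  238  239  240  240  240  241  240  239  240  240  241  240  240  239  240  240  239  238  238  239  239  238  239  229  174  155  152  131   64*  55*  56*  55*
186 239  238  238  238  239  239  238  239
[... 5734 characters left out ...]
236  236  237  237  237  236  237  237  236  236  236  236  238  238  227  164  143  152  136   69*  53*  52*  53*  52*  52*  53*  51*  51*
220 238  238  237  238  236  235  236  236  236  237  237  237  236  235  235  236  237  237  238  238  225  156  145  153  132   63*  52*  51*  51*  52*  52*  52*  53*  52*
221 239  238  236  238  237  237  238  237  236  237  238  237  237  236  237  238  237  238  238  237  222  142  145  150  129   53*  53*  54*  54*  53*  54*  53*  54*  54*
0.124 [[371.3, 194.5], [380.4, 196.0], [379.1, 205.2], [369.9, 203.6]]
0.118 [[369.6, 193.6], [380.6, 195.5], [379.0, 206.4], [368.0, 204.5]]
0.004 [[355.3, 197.6], [364.9, 199.2], [363.5, 208.8], [353.9, 207.2]]
```

```bash
python3 -c "
from h import *
st();print(arm.job_done())"
```

```text
t 31.6 clip [ 46.8 205.8] tcp [0.614  0.179  0.2349] [ 1.800e+02 -2.000e-02 -1.133e+01] F [ 0.3 -0.1 -0.2] M [-0.02 -0.03 -0.02] gap 0.0499
the job is handed in; nothing more can be done
None
```

The seal now stands carved face down in the corner of the L guide, released, with the arm clear. I handed the job in at about 32 s; no verdict was reported.

**What I did:** The jog only turns the tool about the vertical, so I tipped the seal by letting it pivot in the grip against the clip.
1. I pressed it home by the carved end and let go.
2. I took it by the back end, levered it up out of the clip and pushed it towards upright against the clip blades.
3. It slid off-centre in the grip during that push (contact force about 35 N vertically and 25 N sideways). So I stood it upright on the table beside the clip, took it again centred, and placed it in the corner. It was never laid flat.

**Last checks:**
- **In the clip:** probing with shut fingers put the top at about 90 mm on both sides, which is level and home. The seal was about 11 mm off centre along the clip, against a limit of 20 mm.
- **In the corner:** top-camera pixels fit a centre about 17 mm from each arm's inner face (9 to 23.5 mm allowed). Its edges agree with the guide's direction. It touched down with the tool 4 to 5 mm higher than when I gripped it on the table; the sheet is 4 mm up.
- **Failed check:** my automatic edge fit of the final pose did not work, because the seal is white on a white sheet. I read the pixel grid by hand instead.
- **Not checked:** I took no separate measurement of the other objects at the end. I saw no sign that any had been touched.

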